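Unpile pulled computer parts onto their places

ROBOT

A 6-joint arm with a two-finger parallel gripper is mounted at the origin on the work surface. World frame = base frame: x ahead of the robot, y to its left, z up, the work surface at z = 0. Lengths are in m, angles in rad, forces in N, time in s.
With the tool pointing down it reaches from about 0.35 to 0.725 m from the base axis. Payload 6 kg.
Tool frame: the origin (TCP) lies at the very end of the fingers, on their centre line; the grasp point (between the pads) lies 19 mm behind it; z points along the fingers, y is the line along which they close (so a half turn about z gives the same grasp; the last joint's range is limited). The gripper opens to 85 mm and grips with 20 to 120 N. Pads are 22 mm wide; open, the fingers measure 114 mm over their backs; the gripper's body (76 mm by 85 mm) begins 54 mm behind the grasp point. The pads swing forward as they close: fully open they stand 13 mm farther back than shut.
Start: joints at [1.658, 0.04, 0.085, 0, -1.615, -0.334], TCP at [0.147, 0.582, 0.231] pointing down, gripper open.
Joint ranges: [-2.56, 2.56], [-1.29, 2.01], [-1.08, 1.49], [-3.29, 1.98], [-2.81, -0.18], [-2.99, 2.99]. Speed limits (rad/s): [2.57, 2.57, 3.01, 3.14, 3.14, 3.14].

INTERFACE

Orientations are given as a unit quaternion [w, x, y, z].
In Python, from bench import manip gives the robot as it stands. Calls block until the motion is done:
- manip.reach(position, orientation): joint-space move of the TCP to a pose.
- manip.servo_line(position, feed=0.15, frame=None): straight line of the TCP; frame=None keeps the orientation; feed is the mean speed in m/s.
- manip.goto_joints(angles): joint-space move.
- manip.set_gripper(opening, strength=None): finger opening in m; strength is the grip in N (None keeps the last); returns when the fingers have stopped.
- manip.dwell(seconds).
- manip.ik(position, orientation): joint angles nearest the present ones, or None.
- manip.observe(): the state.
- manip.camera(name): name is "side" or "top"; returns the picture (480x640x3 uint8, red, green, blue); there is no depth.
- manip.camera_model(name): a dict with "intrinsics" (3x3 intrinsics, pixels), "dist" ([k1, k2, p1, p2, k3] as OpenCV has them; the pictures are not rectified), "extrinsics" (4x4, takes a point from world to camera coordinates). Camera axes: x right, y up, looking along -z (the intrinsics and any distortion apply to the point x, -y, -z); pixel columns grow to the right and rows downward; lengths in m; the calibration is good to about 2 mm. A picture is of the moment at which its call begins. camera_model takes no time and is no camera call.
A pose or a line that the arm cannot do raises manip.IKError and nothing moves.
- manip.sign_off(): hands the job in; it is judged then, once.
The state is a dict: "time_s": time; "joint_positions": joint angles; "dq": joint speeds; "tau": joint torques, N m; "ee_pos": TCP position; "tcp_rot": TCP orientation; "force": force on the tool from outside, world axes, zero at the start; "wrist_torque": the same for the moment, N m; "opening": finger opening in m; "gripper_force": force on a finger pad.
Only numpy, scipy, OpenCV 4.12 (cv2) and the standard library are available. Lean on these libraries where they do the work, as an engineer would, in place of code of your own. Each camera call takes 0.05 s, during which the arm holds its last target. There are 200 camera calls.

TASK

Take the pile of computer parts apart and set its parts out one after another, from the top down, each flat and right way up on its own place: first the round screw tin in the middle of the round coaster, then the fan squarely between the lips of the aluminium fan bracket, then the finned heatsink centred on the white block of the circuit board with its long sides along the board's long sides, and last the drive lengthwise between the end lips of the black cradle. Never tip a part over, and leave the mouse and the roll of tape where they are.

Things in the scene. Friction and masses are not known exactly. Their poses are not given: they have to be found in the camera images.
- tin: closed round steel screw tin, 32 diameter x 18 high, about 60 g, lying on top of the pile. Origin: centre of its underside, z up. In the pile the order from the bottom is drive, heatsink, fan, tin, each resting flat and loose on the one below, off centre by up to 5 mm and turned by up to 0.15 rad.
- fan: square black cooling fan, 50 x 50 x 20 high, about 60 g, second from the top of the pile. Origin: centre of its underside, z up, x and y along its sides; may be gripped across either pair of sides.
- heatsink: aluminium heatsink with fins, 80 (x) x 52 (y) x 22 high (z), about 180 g, third from the top of the pile. Origin: centre of its underside; the fins run along x. Grip across the 52 (along y).
- drive: flat dark-grey portable drive, 110 (x) x 60 (y) x 18 high (z), about 140 g, bottom of the pile, on the bench. Origin: centre of its underside. Grip across the 60 (along y).
- coaster: fixed flat round rubber coaster, 64 diameter, top 5 above the bench: place of the tin. Origin: centre of its underside, on the bench, z up.
- fan_bracket: fixed aluminium bracket, 74 (x) x 40 (y), seat 8 above the bench with a dark disc in its middle: place of the fan. A lip stands across each x end, its top 14 above the bench, 66 clear between the lips; open along both y sides, narrower than the fan, so grip the fan across the bracket's y. Origin: centre of its underside, on the bench.
- board: fixed green circuit board, 112 (x) x 76 (y), 4 thick, with a white processor block 48 (x) x 36 (y) in its middle, top 12 above the bench: place of the heatsink, which overhangs the block on all sides. Parts on the board around the block are at most 6 above the bench. Origin: centre of its underside, on the bench.
- cradle: fixed black cradle, 134 (x) x 50 (y), seat 8 above the bench: place of the drive. A lip stands across each x end, its top 14 above the bench, 126 clear between the lips; open along both y sides, narrower than the drive. Origin: centre of its underside, on the bench.
- mouse: bystander: loose black computer mouse, 100 (x) x 58 (y) x 24 high. Origin: centre of its underside. Leave alone.
- tape: bystander: loose small roll of tape standing flat, 56 diameter x 18 high. Origin: centre of its underside. Leave alone.
Things that resemble listed ones, but are neither listed nor needed, are in the scene too. What is shaped like the fan but purple is not meant.

How it is judged:
By the outcome, as a careful person would: the job done as asked, in the order asked, and still so for the second after the job is handed in, with the robot touching nothing.
It also fails if it takes over 120 s, if anything falls off the work surface, if the arm or the gripper's body presses on something with over 40 N, if the wrist force passes 120 N, or if a joint passes its speed limit or range.

## Working session

There is one attempt and no reset: what is moved stays moved. The work goes in short steps, each a Python script; the robot and the scene stay as the last script left them, time stands still between calls to the robot, and variables do not carry over. Pictures are saved under pics/ and viewed, at most 14 in all, crops included, and the job is handed in when it is done.

```bash
mkdir -p pics
python3 - <<'E'
from bench import manip
import cv2,numpy as np
np.set_printoptions(precision=4,suppress=True)
for n in("top","side"):
    cv2.imwrite(f"pics/{n}0.png",manip.camera(n)[:,:,::-1]); m=manip.camera_model(n)
    for k in m: print(n,k,np.array(m[k]))
s=manip.observe(); print(s)
E
```

```text
top intrinsics [[622.7317   0.     321.0732]
 [  0.     622.7317 236.4848]
 [  0.       0.       1.    ]]
top dist [-0.1317  0.      0.      0.      0.    ]
top extrinsics [[-0.0251 -0.9996 -0.0089  0.0173]
 [ 0.9905 -0.026   0.1351 -0.5449]
 [-0.1353 -0.0054  0.9908 -1.1038]
 [ 0.      0.      0.      1.    ]]
side intrinsics [[436.267    0.     319.6328]
 [  0.     436.267  240.3454]
 [  0.       0.       1.    ]]
side dist [-0.063  0.     0.     0.     0.   ]
side extrinsics [[-0.8873 -0.461  -0.0131  0.4916]
 [ 0.3145 -0.6256  0.7139 -0.218 ]
 [-0.3374  0.6293  0.7001 -0.8634]
 [ 0.      0.      0.      1.    ]]
{'time_s': 0.1, 'joint_positions': array([ 1.6577,  0.0408,  0.0839, -0.0004, -1.6155, -0.3337]), 'dq': array([-0.0009,  0.    ,  0.0023, -0.0007,  0.0002, -0.0002]), 'tau': array([ -0.0042, -36.9346,  34.8284,   6.9519,  -0.0045,  -0.    ]), 'ee_pos': array([0.1464, 0.5815, 0.2304]), 'tcp_rot': array([ 0.0008,  0.9924, -0.1231, -0.    ]), 'force': array([-0.371 ,  0.0479, -0.3209]), 'wrist_torque': array([-0.0144,  0.0062,  0.0331]), 'gripper_force': 0.0, 'opening': 0.08519906287695765}
```

View pics/top0.png

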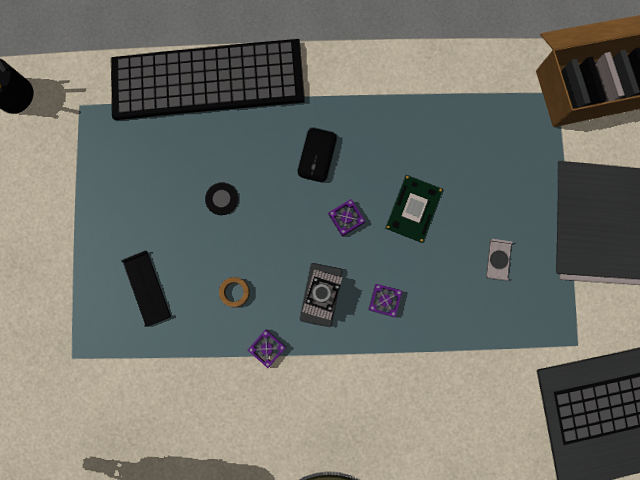

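View pics/side0.png

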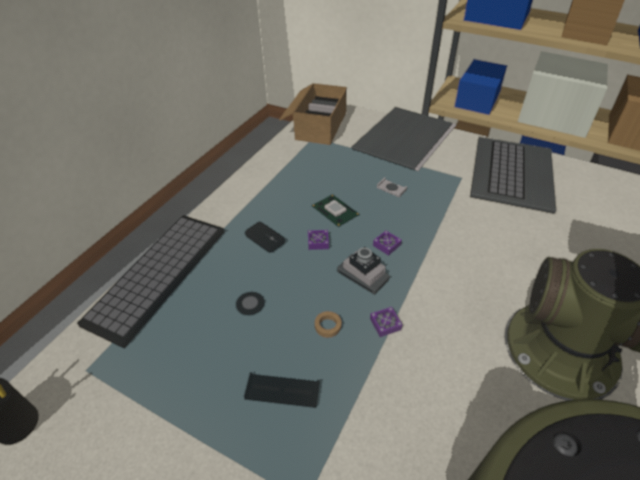

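```bash
cat > h.py <<'E'
import cv2,numpy as np
from bench import manip
np.set_printoptions(precision=4,suppress=True)
M={n:{k:np.array(v) for k,v in manip.camera_model(n).items()} for n in("top","side")}
def onplane(n,px,z):
    "pixels -> world points on the plane at height z (rays cast through the calibration)"
    m=M[n]; u=cv2.undistortPoints(np.float64(px).reshape(-1,1,2),m["intrinsics"],m["dist"])[:,0]
    R,t=m["extrinsics"][:3,:3],m["extrinsics"][:3,3]
    d=np.c_[u[:,0],-u[:,1],-np.ones(len(u))]@R; c=-R.T@t
    return c+d*((z-c[2])/d[:,2])[:,None]
def avg(n,k=4): return np.mean([manip.camera(n).astype(float) for _ in range(k)],0).astype(np.uint8)
def crop(img,c,w=66,h=75,f=4):
    x,y=c[0]-w//2,c[1]-h//2
    o=cv2.resize(img[y:y+h,x:x+w],None,fx=f,fy=f,interpolation=cv2.INTER_CUBIC)
    cv2.putText(o,f"{x},{y}",(2,12),0,.4,(255,255,0)); return o
def save(name,img): cv2.imwrite(f"pics/{name}.png",img[:,:,::-1])
E
python3 - <<'E'
from h import *
t=avg("top");s=avg("side"); np.save("t0.npy",t);np.save("s0.npy",s)
c=[(322,294),(415,208),(499,260),(222,199),(148,288)]
ti=[crop(t,k) for k in c]+[crop(s,(364,268))]
save("m0",np.vstack([np.hstack(ti[:3]),np.hstack(ti[3:])]))
E
```

```text
(no output)
```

View pics/m0.png

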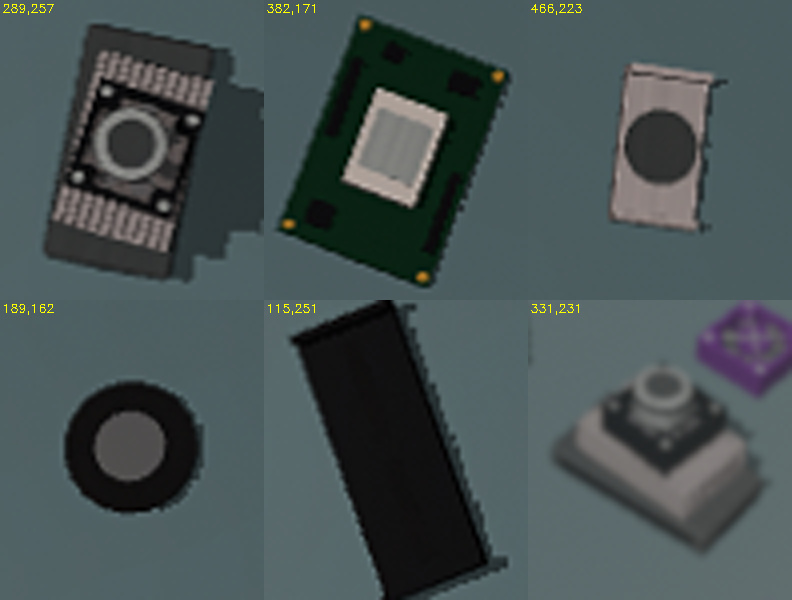

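```bash
cat >> h.py <<'E'
def blob(mask,c,w=66,h=75):
    "largest contour within a window about c, full image pixels"
    x,y=c[0]-w//2,c[1]-h//2; m=mask[y:y+h,x:x+w].astype(np.uint8)
    m=cv2.resize(m*255,None,fx=4,fy=4,interpolation=cv2.INTER_CUBIC)
    m=(m>127).astype(np.uint8)
    k=max(cv2.findContours(m,cv2.RETR_EXTERNAL,cv2.CHAIN_APPROX_NONE)[0],key=cv2.contourArea)[:,0]
    return (k+.5)/4-.5+[x,y]
def rect(P):
    "centre, (long,short), yaw of long side"
    b=cv2.boxPoints(cv2.minAreaRect((P[:,:2]*1000).astype(np.float32)))/1000
    e=[b[1]-b[0],b[2]-b[1]]; e.sort(key=lambda v:-np.hypot(*v))
    a=np.arctan2(e[0][1],e[0][0]); a=(a+np.pi/2)%np.pi-np.pi/2
    return np.r_[b.mean(0),np.hypot(*e[0]),np.hypot(*e[1]),a]
def masks(t):
    r,g,b=[t[...,i].astype(float) for i in range(3)]
    return dict(white=(r>b*.98)&(r>100),green=(g>1.4*r)&(g>1.2*b),dark=(t.max(2)<36),
                nonteal=(b<1.12*r)|(t.max(2)<36),nt2=(b<1.12*r))
E
python3 - <<'E'
from h import *
t=np.load("t0.npy");m=masks(t); T=M["top"]["extrinsics"];print("cam",-T[:3,:3].T@T[:3,3])
for p in [(400,330),(352,300),(322,325),(260,200),(148,288),(402,208),(222,188),(345,317)]: print(p,t[p[1],p[0]])
print("coaster",rect(onplane("top",blob(m["nonteal"],(222,199)),.0025)))
print("bracket",rect(onplane("top",blob(m["white"],(499,260)),.006)))
print(" disc",rect(onplane("top",blob((t.max(2)<90)&m["nt2"],(499,260),30,30),.008)))
print("board",rect(onplane("top",blob(m["green"]|m["white"]|m["dark"],(415,208)),.002)))
print(" block",rect(onplane("top",blob(m["nt2"]&(t.min(2)>90),(415,208),40,40),.012)))
print("cradle",rect(onplane("top",blob(m["dark"],(148,288),66,90),.004)))
print("drive",rect(onplane("top",blob(m["nonteal"],(322,294)),.018)))
ring=blob(m["nt2"]&(t.min(2)>100),(322,293),26,26)
print("tin",rect(onplane("top",ring,.078)))
sc=np.array([(107,92),(193,120),(163,205),(78,177)])/4+[288.6,256.6]
S=onplane("top",sc,.060); print("fan",S.mean(0),rect(S))
E
```

```text
cam [ 0.3909 -0.0028  1.1674]
(400, 330) [77 95 99]
(352, 300) [44 54 56]
(322, 325) [43 48 49]
(260, 200) [77 94 97]
(148, 288) [17 16 17]
(402, 208) [ 7 31 17]
(222, 188) [14 13 13]
(345, 317) [47 57 60]
coaster [0.6284 0.1921 0.0651 0.0619 1.5399]
bracket [ 0.4981 -0.3312  0.0758  0.0417 -0.1718]
 disc [ 0.4973 -0.3315  0.0371  0.0359 -1.1464]
board [ 0.5994 -0.1749  0.1139  0.0773 -0.3979]
 block [ 0.5998 -0.174   0.0492  0.037  -0.41  ]
cradle [0.46   0.3368 0.1375 0.0535 0.3594]
drive [ 0.4401  0.0052  0.1103  0.0631 -0.2199]
tin [ 0.4409  0.0057  0.031   0.0293 -0.0254]
fan [0.4395 0.0034 0.06  ] [0.4395 0.0032 0.0406 0.0399 1.2282]
```

```bash
cat >> h.py <<'E'
def sides(P,L,W):
    "yaw from line fits to the four sides of a rectangular outline; offset of the mid-lines"
    c=rect(P); R=lambda a:np.array([[np.cos(a),np.sin(a)],[-np.sin(a),np.cos(a)]])
    q=(P[:,:2]-c[:2])@R(c[4]).T; out=[]
    for ax,h,o in((1,W/2,L/2),(0,L/2,W/2)):
        for s in(-1,1):
            k=q[(abs(q[:,ax]-s*h)<.005)&(abs(q[:,1-ax])<o*.8)]
            vx,vy,x0,y0=cv2.fitLine(k.astype(np.float32),cv2.DIST_HUBER,0,1e-4,1e-4).ravel()
            d=(vy/vx,y0-x0*vy/vx) if ax else (-vx/vy,x0-y0*vx/vy)
            out.append((round(float(c[4]+d[0]),4),round(float(d[1])*1e3,2)))
    return c[:2],out   # (yaw, offset mm) for -y,+y,-x,+x sides
E
python3 - <<'E'
from h import *
t=np.load("t0.npy");m=masks(t)
print("bracket",sides(onplane("top",blob(m["white"],(499,260)),.006),.074,.040))
print("board",sides(onplane("top",blob(m["green"]|m["white"]|m["dark"],(415,208)),.002),.112,.076))
print("cradle",sides(onplane("top",blob(m["dark"],(148,288),66,90),.004),.134,.05))
print("drive",sides(onplane("top",blob(m["nonteal"],(322,294)),.018),.11,.06))
E
```

```text
bracket (array([ 0.4981, -0.3312], dtype=float32), [(-0.1648, -18.8), (-0.1652, 19.69), (-0.1759, -37.13), (-0.175, 36.95)])
board (array([ 0.5994, -0.1749], dtype=float32), [(-0.4076, -37.28), (-0.406, 37.38), (-0.4052, -55.68), (-0.391, 55.59)])
cradle (array([0.46  , 0.3368], dtype=float32), [(0.3629, -25.58), (0.3524, 24.94), (0.3617, -67.93), (0.3552, 67.74)])
drive (array([0.4401, 0.0052], dtype=float32), [(-0.2469, -28.46), (-0.2198, 30.74), (-0.2122, -54.34), (-0.2121, 54.14)])
```

```bash
cat >> h.py <<'E'
from scipy.spatial.transform import Rotation as Ro
Z=.17
def quat(yaw):
    c,s=np.cos(yaw),np.sin(yaw)
    return np.roll(Ro.from_matrix(np.c_[[-c,-s,0],[-s,c,0],[0,0,-1]]).as_quat(),1)
def best(p,yaw):
    o=[(abs(j[5]),a) for a in(yaw,yaw+np.pi) for j in[manip.ik(p,quat(a))] if j is not None]
    return quat(min(o)[1])
def down(x,y,z,q,fast):
    manip.servo_line([x,y,fast],feed=.15); h=fast
    while h>z+1e-6:
        h=max(z,h-.006); manip.servo_line([x,y,h],feed=.05)
        f=manip.observe()["force"][2]
        if abs(f)>12: print("contact at",h,f); break
def report(s):
    o=manip.observe(); print(s,"t",round(o["time_s"],1),"ee",o["ee_pos"],"F",o["force"],"open",round(o["opening"],4),"g",round(o["gripper_force"],1))
def pick(x,y,yaw,base,wide,off=.0035,N=35):
    q=best([x,y,base+.1],yaw)
    manip.set_gripper(wide); manip.reach([x,y,max(Z,base+.09)],q); report("above")
    down(x,y,base+off,q,base+.035); report("low")
    manip.set_gripper(.0,N); report("closed")
    manip.servo_line([x,y,base+off+.012],feed=.06); manip.servo_line([x,y,Z],feed=.2); report("lifted")
def place(x,y,yaw,seat,wide,off=.0035):
    q=best([x,y,Z],yaw)
    manip.reach([x,y,Z],q); report("over")
    down(x,y,seat+off+.0005,q,seat+.03); manip.dwell(.3); report("set")
    manip.set_gripper(wide); manip.dwell(.2)
    manip.servo_line([x,y,seat+.04],feed=.08); manip.servo_line([x,y,Z],feed=.25); report("left")
E
python3 - <<'E'
from h import *
pick(.4405,.0055,-.343,.060,.048,N=25)
save("s1",crop(manip.camera("side"),(364,220),160,120,4))
E
```

```text
above t 3.3 ee [0.4406 0.0061 0.1701] F [0.8146 0.9896 0.5626] open 0.0479 g 0.0
low t 5.5 ee [0.4405 0.0055 0.0635] F [0.1083 1.1026 0.5732] open 0.0479 g 0.0
closed t 5.8 ee [0.4407 0.0055 0.0638] F [-0.577   0.3263  1.38  ] open 0.0308 g 24.9
lifted t 6.8 ee [0.4401 0.0057 0.1692] F [-0.3894 -1.1553 -0.4685] open 0.0306 g 24.8
```

View pics/s1.png

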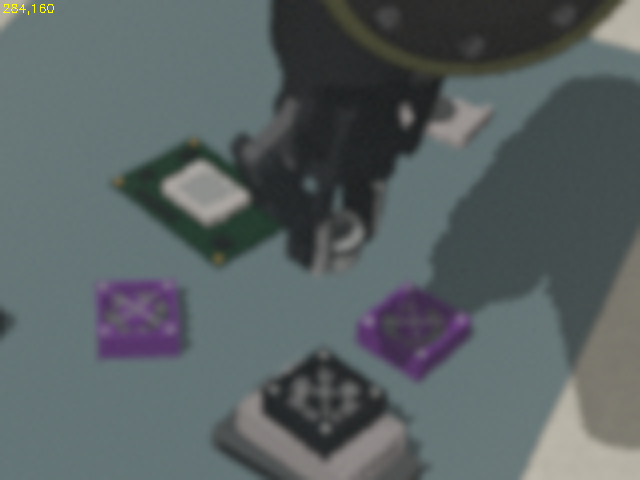

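The tin is held upright at crop (340,240), and the fan stays on the pile at crop (325,405). Placing it next.

Run:
```python
from h import *
place(.6284,.1921,-.1,.005,.05)
manip.reach([.36,.33,.25],best([.36,.33,.25],0))
t=avg("top",3); np.save("t1.npy",t); s=manip.camera("side")
save("m1",np.hstack([crop(t,(322,294)),crop(t,(222,199)),crop(s,(250,300))]))
```

```text
over t 7.8 ee [0.6281 0.1914 0.1701] F [-0.1296 -0.363   0.2785] open 0.0309 g 24.8
set t 10.5 ee [0.6284 0.1921 0.0091] F [-0.0522 -0.3133 -1.4034] open 0.0307 g 24.9
left t 12.3 ee [0.6282 0.1922 0.1698] F [ 0.6313  0.2013 -0.398 ] open 0.0501 g 0.0
```

View pics/m1.png

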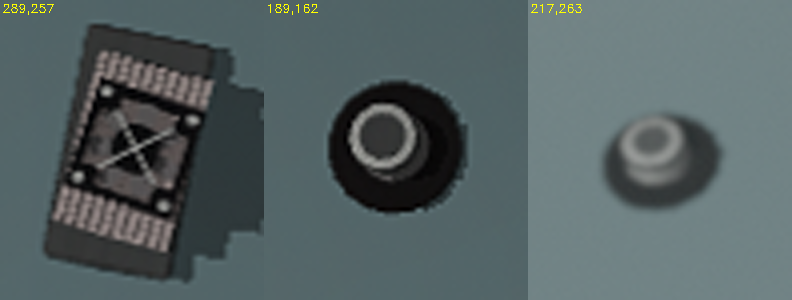

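Tin stands on the coaster with its top at crop (383,137), and the fan is untouched. I'll measure the tin offset, then move the fan.

Run:
```python
from h import *
t=np.load("t1.npy");m=masks(t)
print("tin",rect(onplane("top",blob(m["nt2"]&(t.min(2)>95),(218,196),22,22),.023)))
k=blob(m["nonteal"],(222,199)); print("coaster e",onplane("top",[cv2.fitEllipse(k.astype(np.float32))[0]],.003))
t0=np.load("t0.npy"); k=blob(masks(t0)["dark"]|masks(t0)["nt2"],(222,199)); print("coaster0",onplane("top",[cv2.fitEllipse(k.astype(np.float32))[0]],.003))
g=blob(masks(t0)["nt2"]&(t0.min(2)>50),(222,199),26,26); print("inner disc",rect(onplane("top",g,.005)))
pick(.4397,.0034,-.343,.040,.075,N=30)
```

```text
tin [ 0.6297  0.1955  0.0311  0.0305 -0.9987]
coaster e [[0.628 0.192 0.003]]
coaster0 [[0.628 0.192 0.003]]
inner disc [ 0.6288  0.1928  0.0328  0.0323 -0.0027]
above t 15.3 ee [0.4399 0.0041 0.1703] F [-0.6275  0.211  -0.36  ] open 0.075 g 0.0
low t 17.7 ee [0.4397 0.0034 0.0435] F [ 0.6959 -0.8689  0.2168] open 0.0749 g 0.0
closed t 18.1 ee [0.4399 0.0034 0.0438] F [-0.576   0.1725  2.4621] open 0.0492 g 33.0
lifted t 19.1 ee [0.4391 0.0035 0.1683] F [-0.1616 -0.8628 -0.9781] open 0.0491 g 32.8
```

Run:
```python
from h import *
s=manip.camera("side"); t=avg("top",2)
print("side tin top",onplane("side",[(248-.4,298-.4)],.023),"coaster",onplane("side",[(250.25-.4,303.5-.4)],.003))
# both cameras, joint: tin top ring in top view on z=.023 vs z=.018 lower rim etc.
m=masks(t); print("tin top view",rect(onplane("top",blob(m["nt2"]&(t.min(2)>95),(218,196),22,22),.023)))
save("s2",np.hstack([crop(s,(250,300),50,40,8),crop(t,(222,199),50,40,8)]))
```

```text
side tin top [[0.6293 0.1917 0.023 ]] coaster [[0.6275 0.1903 0.003 ]]
tin top view [0.6301 0.1954 0.0319 0.0302 1.5416]
```

View pics/s2.png

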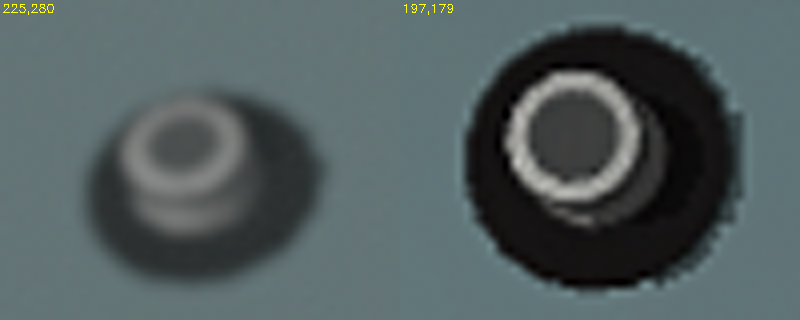

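Tin sits flat, about 2–3 mm off centre in both views (top circle at (573,136), coaster centre at (600,158) in the 8x crop). That points to a camera bias, so I'll cross-check the other targets in the side view before placing the fan.

Run:
```python
from h import *
s=np.load("s0.npy");r,g,b=[s[...,i].astype(float) for i in range(3)]
for p in [(391,187),(383,186),(336,208),(250,303),(250,295),(283,390),(340,330)]: print(p,s[p[1],p[0]],end=" ")
print()
nt=(b<1.08*r)
def E(mask,c,w,h,z): k=blob(mask,c,w,h); return onplane("side",[cv2.fitEllipse(k.astype(np.float32))[0]],z)[0]
print("coaster",E((s.max(2)<75)|nt,(250,303),50,44,.003))
print("disc",E((s.max(2)<110),(391,187),16,14,.008))
k=blob(nt&(s.min(2)>110),(336,208),36,32); print("block",rect(onplane("side",k,.012)))
k=blob((s.max(2)<60),(283,390),100,60); print("cradle",sides(onplane("side",k,.004),.134,.05))
k=blob(nt&(s.min(2)>100)|(s.max(2)<100),(391,187),44,36); print("bracket",rect(onplane("side",k,.005)))
s=avg("side",3);r,b=s[...,0].astype(float),s[...,2]
k=blob((s.min(2)>118)&(b<1.08*r),(248,298),22,18); print("tin",rect(onplane("side",k,.023)))
```

```text
(391, 187) [69 73 72] (383, 186) [141 136 134] (336, 208) [130 133 131] (250, 303) [91 92 92] (250, 295) [51 53 53] (283, 390) [34 38 39] (340, 330) [82 88 86] 
coaster [0.6276 0.19   0.003 ]
disc [ 0.4969 -0.3404  0.008 ]
block [ 0.5996 -0.1741  0.0533  0.0426 -0.4115]
cradle (array([0.4604, 0.3324], dtype=float32), [(0.3545, -24.25), (0.3579, 25.35), (0.3451, -67.49), (0.3521, 67.41)])
bracket [ 0.4993 -0.3357  0.0858  0.0605 -0.1675]
tin [0.6267 0.1966 0.0285 0.0219 0.7037]
```

Run:
```python
from h import *
place(.4970,-.3325,-.168,.008,.070)
manip.reach([.36,.33,.25],best([.36,.33,.25],0))
t=avg("top",4); np.save("t2.npy",t); s=avg("side",3)
save("m2",np.hstack([crop(t,(322,294)),crop(t,(499,260)),crop(s,(391,185),44,50,6)]))
```

```text
over t 21.4 ee [ 0.4972 -0.3321  0.17  ] F [ 0.3835  0.4429 -0.9593] open 0.0491 g 32.7
set t 24.0 ee [ 0.497  -0.3325  0.012 ] F [-0.0901 -1.1058 -0.8063] open 0.0492 g 32.8
left t 25.8 ee [ 0.4969 -0.3323  0.1698] F [ 0.179  -0.0641 -0.5623] open 0.0702 g 0.0
```

View pics/m2.png

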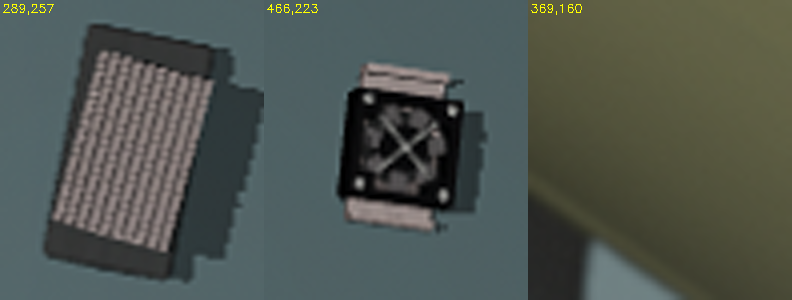

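Fan sits square in the bracket, between the lips at crop rows 65–95 and 200–230, with screws at (369,98), (452,111), (443,195) and (359,183). The heatsink is clear on the pile at about (132,150).

Run:
```python
from h import *
t=np.load("t2.npy");m=masks(t)
S=onplane("top",(np.array([(369,98),(452,111),(443,195),(359,183)])-[264,0])/4+[465.6,222.6],.028); print("fan",S.mean(0),rect(S))
k=blob(m["nt2"]&(t.min(2)>80),(322,294)); print("sink",sides(onplane("top",k,.040),.08,.052),rect(onplane("top",k,.040)))
print("drive",rect(onplane("top",blob(m["nonteal"],(322,294)),.018)))
```

```text
fan [ 0.495  -0.3292  0.028 ] [ 0.495  -0.3292  0.04    0.0399 -0.1776]
sink (array([0.4395, 0.0046], dtype=float32), [(-0.2955, -26.64), (-0.2991, 26.74), (-0.2951, -39.52), (-0.2901, 38.61)]) [ 0.4395  0.0046  0.0821  0.0552 -0.3013]
drive [ 0.44    0.0054  0.1101  0.0631 -0.2239]
```

```bash
cat >> h.py <<'E'
def nudge(x,y,yaw,seat,wide,dx,dy,off=.0035):
    q=best([x,y,Z],yaw); manip.set_gripper(wide); manip.reach([x,y,Z],q)
    down(x,y,seat+off+.0005,q,seat+.03); manip.set_gripper(0,25); report("grip")
    z=seat+off+.0005
    manip.servo_line([x,y,z+.002],feed=.03); manip.servo_line([x+dx,y+dy,z+.002],feed=.02); manip.servo_line([x+dx,y+dy,z],feed=.02)
    manip.dwell(.2); manip.set_gripper(wide); manip.dwell(.2)
    manip.servo_line([x+dx,y+dy,seat+.04],feed=.08); manip.servo_line([x+dx,y+dy,Z],feed=.25); report("left")
E
python3 - <<'E'
from h import *
nudge(.6284,.1921,-.1,.005,.05,-.0015,-.0030)
nudge(.4970,-.3325,-.168,.008,.07,.0022,-.0021)
manip.reach([.36,.33,.25],best([.36,.33,.25],0))
t=avg("top",4); np.save("t3.npy",t)
m=masks(t)
k=blob(m["nt2"]&(t.min(2)>95),(219,196),22,22); print("tin",rect(onplane("top",k,.023)))
save("m3",np.hstack([crop(t,(499,260),50,75,8),crop(t,(222,199),50,75,8)]))
E
```

```text
grip t 32.8 ee [0.6286 0.1922 0.0093] F [-0.0979  0.1927  0.4082] open 0.0306 g 24.9
left t 35.6 ee [0.6267 0.1892 0.1698] F [-0.1118 -0.1078  0.2102] open 0.0499 g 0.0
grip t 40.6 ee [ 0.4972 -0.3326  0.0123] F [-0.9755 -0.5109  0.6142] open 0.0495 g 27.6
left t 43.4 ee [ 0.4991 -0.3344  0.1698] F [-0.934   0.028  -1.0102] open 0.0701 g 0.0
tin [ 0.6281  0.1926  0.0304  0.0299 -0.0022]
```

View pics/m3.png

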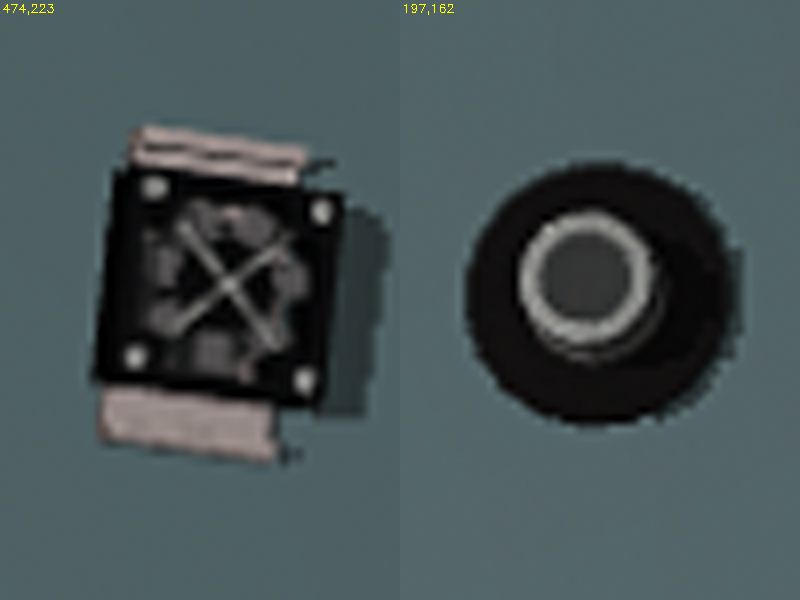

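Tin is now centred (ring at crop (587,278), matching the expected parallax) and the fan is centred between the lips. Heatsink next.

Run:
```python
from h import *
pick(.4395,.0014,-.296,.018,.080,N=45)
place(.5997,-.1777,-.406,.012,.074)
manip.reach([.36,.33,.25],best([.36,.33,.25],0))
t=avg("top",4); np.save("t4.npy",t); m=masks(t)
k=blob(m["nt2"]&(t.min(2)>80),(415,208)); print("sink",sides(onplane("top",k,.034),.08,.052))
k=blob(m["nonteal"],(322,294)); print("drive",sides(onplane("top",k,.012),.11,.06),rect(onplane("top",k,.009)))
save("m4",np.hstack([crop(t,(415,208),50,75,8),crop(t,(322,294),50,75,8)]))
```

```text
above t 47.5 ee [0.4397 0.0021 0.1703] F [ 0.1437 -0.6707  0.8214] open 0.08 g 0.0
low t 50.1 ee [0.4395 0.0014 0.0215] F [ 0.466   0.0175 -0.016 ] open 0.08 g 0.0
closed t 50.4 ee [0.4398 0.0015 0.0219] F [0.479  0.724  2.5641] open 0.0508 g 49.5
lifted t 51.6 ee [0.4388 0.0014 0.1682] F [-0.1154  0.2527 -2.0593] open 0.051 g 49.0
over t 52.6 ee [ 0.5993 -0.1777  0.1688] F [ 1.6114 -0.0471 -0.3726] open 0.0508 g 49.0
set t 55.2 ee [ 0.5997 -0.1777  0.016 ] F [ 0.8267 -0.3523 -2.355 ] open 0.0505 g 49.1
left t 57.0 ee [ 0.5996 -0.1775  0.1697] F [-0.0205  0.022  -1.4372] open 0.074 g 0.0
sink (array([ 0.5984, -0.174 ], dtype=float32), [(-0.3586, -25.11), (-0.4161, 26.01), (-0.3652, -38.39), (-0.4087, 38.49)])
drive (array([0.4407, 0.0066], dtype=float32), [(-0.2257, -29.14), (-0.2199, 29.51), (-0.2128, -54.65), (-0.2146, 54.37)]) [ 0.4408  0.0066  0.1112  0.0609 -0.2199]
```

View pics/m4.png

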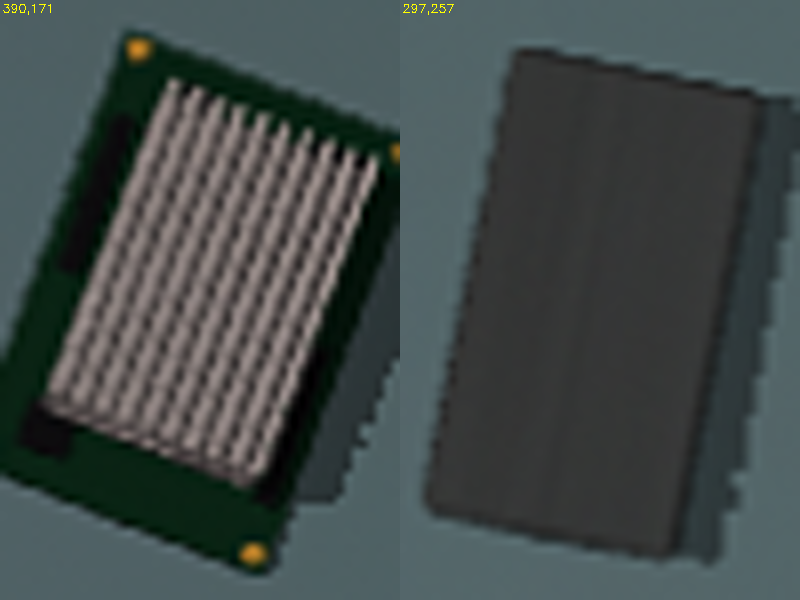

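Heatsink is centred on the block (~1.4 mm) and aligned; the drive lies free at crop (595,300). Drive next.

Run:
```python
from h import *
pick(.4403,.0030,-.219,.0,.085,N=45)
place(.4602,.3334,.358,.008,.082)
manip.reach([.42,-.05,.25],best([.42,-.05,.25],0))
t=avg("top",4); np.save("t5.npy",t); m=masks(t)
k=blob(m["nt2"]&(t.min(2)>28),(148,288),66,80); print("drive",sides(onplane("top",k,.026),.11,.06))
save("m5",np.hstack([crop(t,(148,288),50,75,8),cv2.resize(t,(400,300))[0:300].repeat(2,0)]))
save("m5",np.vstack([np.hstack([crop(t,(148,288),66,75,4),crop(t,(499,260)),crop(t,(415,208))]),np.hstack([crop(t,(222,199)),crop(t,(317,155)),crop(t,(235,292))])]))
```

```text
above t 60.8 ee [0.4405 0.0037 0.1703] F [-0.5678  0.8151  0.9453] open 0.0849 g 0.0
low t 63.4 ee [0.4403 0.003  0.0035] F [ 0.5275  0.0445 -1.0011] open 0.0851 g 0.0
closed t 63.8 ee [0.4407 0.0031 0.004 ] F [0.4526 0.3254 2.3952] open 0.0588 g 49.9
lifted t 65.1 ee [0.4396 0.003  0.1683] F [-0.3123  0.2981 -2.6337] open 0.0586 g 49.4
over t 66.3 ee [0.4605 0.3324 0.1701] F [ 0.7571 -0.0617 -1.7485] open 0.0586 g 49.4
set t 69.0 ee [0.4602 0.3334 0.012 ] F [ 0.372  -0.0024 -1.792 ] open 0.0586 g 49.4
left t 70.8 ee [0.46   0.3334 0.1698] F [0.2809 0.4415 0.1759] open 0.0821 g 0.0
drive (array([0.4604, 0.3366], dtype=float32), [(0.349, -29.1), (0.3499, 29.06), (0.3582, -54.84), (0.3676, 54.54)])
```

View pics/m5.png

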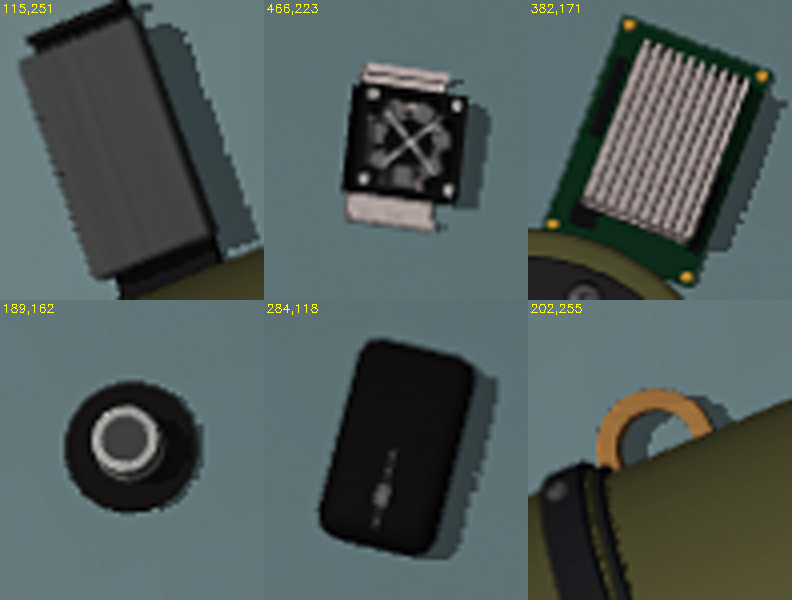

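The drive lies between the cradle lips (measured (0.4604, 0.3366) against the cradle's (0.460, 0.3368)). The tin, fan and heatsink are in place, and the mouse and tape show no sign of having moved.

```bash
python3 -c "
from bench import manip
print(manip.sign_off())"
```

```text
the job is handed in; nothing more can be done
None
```

The job is handed in: the tin, fan, heatsink and drive are on their places in that order, each within about 1–2 mm by the top camera, after I shifted the tin and then the fan by about 3 mm before moving on to the heatsink; robot time was just over 71 s and I saw no movement of the mouse or tape.

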